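Lift a spacer with the spring tongs

TASK

The aluminium spacer is about to be sprayed and has to be held in the tongs for it. Take the spacer out of the parts tray and stand it upright in the middle of the small round-topped stand and let go of it; then pick up the spring tongs by their black grips, bring their jaws round the spacer, squeeze them shut on it and lift it at least 5 cm clear of the stand. Finish while still holding it up there, upright and still, in the tongs only, and leave the spray can, the drink can and the tape measure where they stand.

Things in the scene. Friction and masses are not known exactly. Their poses are not given: they have to be found in the camera images.
- spacer: Plain aluminium cylinder standing on end, 32 mm diameter, 36 mm tall, about 60 g, with a 12 mm blind bore in its top. Origin at the centre of its underside, z up along its axis. At the start it stands loose in the parts tray.
- tray: Grey square parts tray, 140 x 140 mm outside, 20 mm high, walls and floor 4 mm thick, open on top, fixed to the bench. Origin at the centre of its underside.
- stand: Dark steel stand fixed to the bench: foot disc 80 mm diameter and 10 mm high, stem 20 mm diameter, flat round top of 30 mm diameter; 50 mm high in all. Origin at the centre of its underside.
- stand_top (a point): Centre of the stand's flat top face, 50 mm above the bench.
- tongs: Spring tongs lying flat and loose on the bench, about 115 g, 226 mm long, 32 mm tall: steel head with wire loop, two arms on upright pins at x 0, y +9 and -9 mm. Origin on the midline at the head, on the underside; x along the midline to the mouth, y to the left arm, z up. Both arms turn alike. A spring opens them (at the grips 7 N each side fully open, 8.5 N closed on the spacer); no latch.
- tongs_left: Left arm of the tongs (y > 0 of the tongs), carrying black grip and rubber jaw pad. Origin at its pin, on the underside. Fully open its axes are parallel to those of the tongs; closing turns it clockwise seen from above by up to 0.16 rad.
- tongs_right: Right arm of the tongs (y < 0 of the tongs), mirror image of the left; closing turns it anticlockwise seen from above.
- tongs_grip (a point): Midway between the black grips, 80 mm from the head origin, 16 mm above the underside (centre of mass at about 79 mm). The grips are upright flat bars 32 mm tall, from 48 to 112 mm along the tongs, taken across the outside of both: there 56 mm wide fully open, 50 mm when the jaws are 54 mm apart, 40 mm when closed on the spacer.
- tongs_mouth (a point): Midway between the two rubber jaw pads, on the midline 175 mm from the head origin, 16 mm above the underside. The pads are flat, 30 mm long (160 to 190 mm from the head origin) and 24 mm tall, 67 mm apart inside when fully open; closing the grips by 1 mm closes the jaws by 2.2 mm.
- spray_paint: Spray can, 67 mm diameter, 225 mm tall, standing on the bench; origin at the centre of its underside. To be left alone.
- drink_can: Drink can, 66 mm diameter, 115 mm tall, standing on the bench; origin at the centre of its underside. To be left alone.
- tape_measure_1: Tape measure, 41 x 89 x 65 mm, on the bench to the right; origin at the centre of its underside. To be left alone.
Things that resemble listed ones, but are neither listed nor needed, are in the scene too. There is more than one size of the spacer; the job needs the middle-sized.

How it is judged (in metres and radians):
On the way, in this order (a step that is already met when the one before it is completed fails the run):
1. the spacer stands upright in the middle of the stand's top, let go (distance between spacer and stand_top below 0.012 m and angle between spacer's own z axis and vertical below 0.15 rad and contact force between the fingers and spacer below 0.1 N and contact force between stand and spacer above 0.1 N and linear speed of spacer below 0.02 m/s), for 0.2 s.
2. the tongs, held in the gripper, have taken the spacer off the stand between both jaws (contact force between each of tongs_left, tongs_right and spacer above 1 N and contact force between each of the arm, the fingers, stand and spacer below 0.1 N and contact force between the fingers and tongs above 1 N and height (world z) of spacer above 0.06 m), for 0.2 s.
At the end, for the whole second after the job is handed in: Finishes holding: gripper squeezes both tong arms, both jaws press the spacer (over 1 N each), its underside is over 100 mm above the bench (50 mm over the stand), within 0.4 rad of upright, slower than 30 mm/s; arm, fingers and stand do not touch it; tongs over 50 mm up (contact force between each of tongs_left, tongs_right and spacer above 1 N and contact force between each of the arm, the fingers, stand and spacer below 0.1 N and contact force between the fingers and tongs_left above 1 N and contact force between the fingers and tongs_right above 1 N and height (world z) of spacer above 0.1 m and height (world z) of tongs above 0.05 m and angle between spacer's own z axis and vertical below 0.4 rad and linear speed of spacer below 0.03 m/s); the arm keeps its last pose, push and grip.
It fails at once if spray can pushed over 30 mm or tipped (distance of spray_paint from where it was at the start of the episode above 0.03 m or angle between spray_paint's own z axis and vertical above 0.3 rad).
It fails at once if drink can pushed over 30 mm or tipped (distance of drink_can from where it was at the start of the episode above 0.03 m or angle between drink_can's own z axis and vertical above 0.3 rad).
It fails at once if tape measure pushed over 30 mm or tipped (distance of tape_measure_1 from where it was at the start of the episode above 0.03 m or angle between tape_measure_1's own z axis and vertical above 0.3 rad).
It also fails if it takes over 61 s, if anything falls off the work surface, if the arm or the gripper's body presses on something with over 40 N, if the wrist force passes 120 N, or if a joint passes its speed limit or range.

ROBOT

A 6-joint arm with a two-finger parallel gripper is mounted at the origin on a cart in front of the work surface, level with it; the furniture and walls round the work are solid. World frame = base frame: x ahead of the robot, y to its left, z up, the work surface at z = 0. Lengths are in m, angles in degrees, forces in N, time in s.
With the tool pointing down it reaches from about 0.35 to 0.875 m from the base axis. Payload 4.2 kg.
Tool frame: the origin (TCP) lies at the very end of the fingers, on their centre line; the grasp point (between the pads) lies 19 mm behind it; z points along the fingers, y is the line along which they close (so a half turn about z gives the same grasp; the last joint's range is limited). The gripper opens to 87 mm and grips with 3 to 60 N. Pads are 19 mm wide; open, the fingers measure 117 mm over their backs; the gripper's body (75 mm by 190 mm) begins 51 mm behind the grasp point.
Start: joints at [87.812, 22.042, 0.453, 0, -68.411, -14.817], TCP at [0.183, 0.598, 0.223] pointing down, gripper open.
Joint ranges: [-179.83, 179.83], [-69.29, 118.12], [-61.27, 80.66], [-181.25, 117.63], [-171.15, -9.14], [-177.46, 177.46]. Speed limits (degrees/s): [159.86, 159.86, 180, 180, 180, 180].

INTERFACE

Orientations are given as a 3x3 rotation matrix whose columns are the frame's x, y, z axes.
In Python, from station import sense, cams, r gives the robot as it stands. The module is installed in compiled form; this text tells all that it offers.
- The arm moves only by the tool step_arm, never from a script. Its argument "targets" is text: rows parted by semicolons, each of 4 numbers parted by spaces: the shift along the tool's x, y, z in cm, then the turn about the tool's z in degrees. In form: x y z turn; .... A call has 1 to 12 rows; each row shifts and turns the commanded pose from where the row before left it, along the tool's axes as they then stand; what a row does not reach is not made up. A row lasts 1/12 s, in which the tool goes at most 41.7 mm and 7.16 degrees, less where a joint would pass 70% of its speed; a pose out of reach is approached as far as the arm can. A call with a gripper value outside its range is refused whole. "claw" is the finger opening in cm, from 0 to 8.7, set as the call begins (left out, the last holds). The fingers move at their own pace and stop on an object; the grip force is fixed at half the most. Time passes only in rows, so rows that do not move let the fingers close. It gives the time, the measured TCP pose, the force, the opening and the grip force at its end, in the units of the state.
- sense(): the state, without advancing time (a new reading comes with each control period).
- cams.capture(name): name is "side" or "top"; returns a dict with "frame" (480x640x3 uint8, blue, green, red), "vertical_fov" (degrees; the focal length in pixels is half the picture's height over the tangent of half this angle, whatever the lens; pixels are square), "cx", "cy" (the principal point, pixels), "dist_coeffs" ([k1, k2, p1, p2, k3] as OpenCV has them; the pictures are not rectified), "eye" and "rotation" of the camera in the world. Camera axes: x right, y down, z forward; pixel columns grow to the right and rows downward; lengths in m; the calibration is good to about 2 mm. A picture is of the moment at which its call begins. There is no depth.
- r.finish_job(): hands the job in; it is judged then, once.
The state is a dict: "time_s": time; "joints": joint angles; "joint_velocities": joint speeds; "effort": joint torques, N m; "tcp_pos": TCP position; "ee_rot": TCP orientation; "wrist_force": force on the tool from outside, world axes, zero at the start; "moment": the same for the moment, N m; "gripper_width": opening from 0.0 (shut) to 1.0 (fully open); "gripper_force": force on a finger pad.
Only numpy, scipy, OpenCV 4.12 (cv2) and the standard library are available. Lean on these libraries where they do the work, as an engineer would, in place of code of your own. Each camera call takes 0.05 s, during which the arm holds its last target. There are 200 camera calls.

## Working session

There is one attempt and no reset: what is moved stays moved. The work goes in short steps, Python scripts to look and compute and a tool call to move; the robot and the scene stay as the last step left them, time stands still between calls to the robot, and variables do not carry over. Pictures are saved under pics/ and viewed, at most 10 in all, crops included, and the job is handed in when it is done.

Besides the shell and the picture viewer there is one more tool, called as a command line: name --argument value ..., lists and objects as JSON in quotes. step_arm: Moves the arm, as the interface text tells. Its arguments: {"type":"object","properties":{"targets":{"type":"string"},"claw":{"type":"number"}},"required":["targets"]}

```bash
mkdir -p pics; cat > h.py <<'E'
import numpy as np, cv2
from station import sense, cams, r
def cap(n):
    c=cams.capture(n); f=240/np.tan(np.radians(c["vertical_fov"])/2)
    c["K"]=np.array([[f,0,c["cx"]],[0,f,c["cy"]],[0,0,1]]); c["D"]=np.array(c["dist_coeffs"],float)
    c["R"]=np.array(c["rotation"]); c["e"]=np.array(c["eye"]); return c
def ray(c,uv,z):
    p=cv2.undistortPoints(np.array(uv,float).reshape(-1,1,2),c["K"],c["D"]).reshape(-1,2)
    d=np.c_[p,np.ones(len(p))]@c["R"].T
    return c["e"]+d*((z-c["e"][2])/d[:,2])[:,None]
def proj(c,P):
    P=np.array(P,float).reshape(-1,3); rv=cv2.Rodrigues(c["R"].T)[0]
    return cv2.projectPoints(P,rv,-c["R"].T@c["e"],c["K"],c["D"])[0].reshape(-1,2)
E
python3 - <<'E'
from h import *
for n in("side","top"):
    c=cap(n); cv2.imwrite(f"pics/{n}0.png",c["frame"]); print(n,c["e"],c["R"],c["vertical_fov"],c["D"])
s=sense();print(s)
E
```

```text
side [0.58730592 0.9254354  0.49763977] [[-0.99844531  0.03468622 -0.0436329 ]
 [ 0.05382025  0.39623867 -0.91656876]
 [-0.01450326 -0.91749212 -0.39748946]] 51.441389743134714 [-0.08152388  0.          0.          0.          0.        ]
top [ 0.4750458  -0.05367202  1.354561  ] [[-0.00908734 -0.99787603  0.06450466]
 [-0.99987883  0.00988304  0.01202726]
 [-0.01263921 -0.06438755 -0.99784492]] 50.20234424691859 [-0.07190164  0.          0.          0.          0.        ]
{'time_s': 0.1, 'joints': array([ 8.78116498e+01,  2.20848691e+01,  3.86137882e-01, -2.49557710e-02,
       -6.84132919e+01, -1.48185927e+01]), 'joint_velocities': array([-0.08054655,  0.03951577,  0.32444214,  0.13315735, -0.02881827,
        0.02913925]), 'effort': array([-3.54602744e-04, -3.91690671e+01,  1.87933874e+01,  4.23182353e+00,
        1.34506871e-02, -7.46480578e-05]), 'tcp_pos': array([0.18261062, 0.5971401 , 0.22157557]), 'ee_rot': array([[ 9.56222348e-01, -2.92640721e-01, -4.79371796e-04],
       [-2.92641093e-01, -9.56220390e-01, -1.93824644e-03],
       [ 1.08824750e-04,  1.99367845e-03, -9.99998007e-01]]), 'wrist_force': array([ 0.21956194, -0.11024605, -0.09127759]), 'moment': array([-0.01358023,  0.00957513,  0.00893075]), 'gripper_force': 0.0, 'gripper_width': 0.9988977063878649}
```

View pics/top0.png

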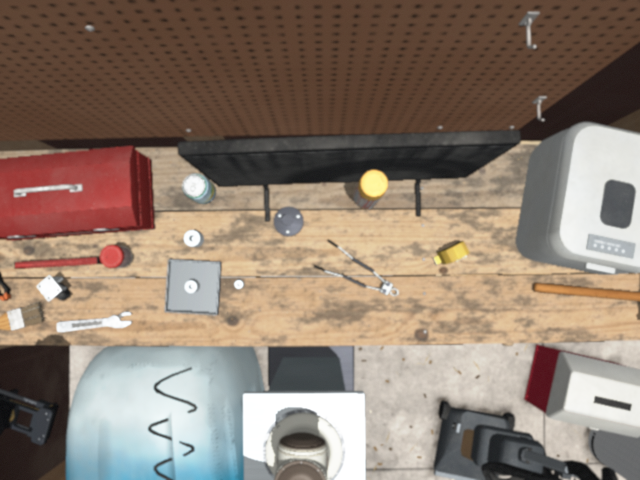

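View pics/side0.png

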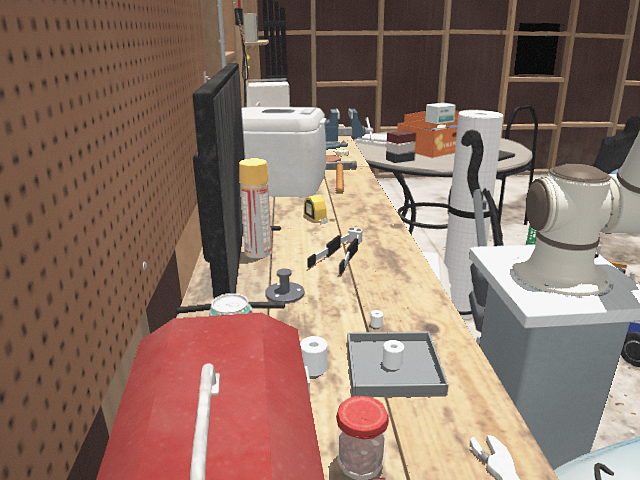

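Top view: the candidates for the spacer are a large cylinder at (192,238) on the bench, a middle one at (191,287) in the tray and a small one at (239,285). The stand is at (288,221), the tongs' head at (388,288) with the mouth near (323,253), the spray can at (372,188) and the tape at (452,252). I choose the one in the tray and will check its size in a crop.

```bash
python3 - <<'E'
from h import *
c=cap("top"); s=cap("side"); f=c["frame"]; g=s["frame"]
def P(uv,z): return ray(c,uv,z).round(4).tolist()
# light blobs for spacers (top)
hsv=cv2.cvtColor(f,cv2.COLOR_BGR2HSV)
m=((hsv[...,1]<40)&(hsv[...,2]>165)).astype(np.uint8)
for name,(u,v),z in(("big",(192,238),.045),("mid",(191,287),.040),("small",(239,285),.025)):
    w=np.zeros_like(m); w[v-18:v+18,u-18:u+18]=m[v-18:v+18,u-18:u+18]
    ct=max(cv2.findContours(w,0,2)[0],key=cv2.contourArea); (x,y),rad=cv2.minEnclosingCircle(ct)
    print(name,x,y,2*rad,P((x,y),z))
hs=cv2.cvtColor(g,cv2.COLOR_BGR2HSV); ms=((hs[...,1]<40)&(hs[...,2]>140)).astype(np.uint8)
for name,(u,v) in(("big",(314,356)),("mid",(393,355)),("small",(376,319))):
    w=np.zeros_like(ms); w[v-22:v+22,u-18:u+18]=ms[v-22:v+22,u-18:u+18]
    ct=max(cv2.findContours(w,0,2)[0],key=cv2.contourArea); b=cv2.boundingRect(ct); print(name,b)
    print("  side bottom z.004",ray(s,(b[0]+b[2]/2,b[1]+b[3]),.004).round(4), "top z.04",ray(s,(b[0]+b[2]/2,b[1]+b[2]*.25),.04).round(4))
# tray corners
print("tray ",P([(169,260),(221,261),(219,313),(166,311)],.02))
a=cv2.resize(f[200:330,150:290],None,fx=4,fy=4,interpolation=2)
b=cv2.resize(f[170:310,270:410],None,fx=4,fy=4,interpolation=2)[:520]
cv2.imwrite("pics/c1.png",cv2.resize(f[180:310,270:410],(800,743),interpolation=2)[:600])
cv2.imwrite("pics/c2.png",np.hstack([cv2.resize(g[210:410,260:460],(600,600),interpolation=2)]))
cv2.imwrite("pics/c3.png",a)
E
```

```text
big 191.47572326660156 237.83494567871094 18.095001220703125 [[0.5565, 0.2862, 0.045]]
mid 190.5 286.5 49.49767303466797 [[0.4312, 0.2894, 0.04]]
small 238.1999969482422 284.0 10.400205612182617 [[0.4365, 0.1682, 0.025]]
big (300, 336, 28, 42)
  side bottom z.004 [[0.558  0.3133 0.004 ]] top z.04 [[0.5552 0.2725 0.04  ]]
mid (375, 340, 36, 37)
  side bottom z.004 [[0.4371 0.3204 0.004 ]] top z.04 [[0.4346 0.2981 0.04  ]]
small (370, 310, 13, 18)
  side bottom z.004 [[0.4392 0.1841 0.004 ]] top z.04 [[0.4421 0.1927 0.04  ]]
tray  [[0.5003, 0.3522, 0.02], [0.4966, 0.2143, 0.02], [0.3614, 0.2195, 0.02], [0.3669, 0.3594, 0.02]]
```

View pics/c1.png

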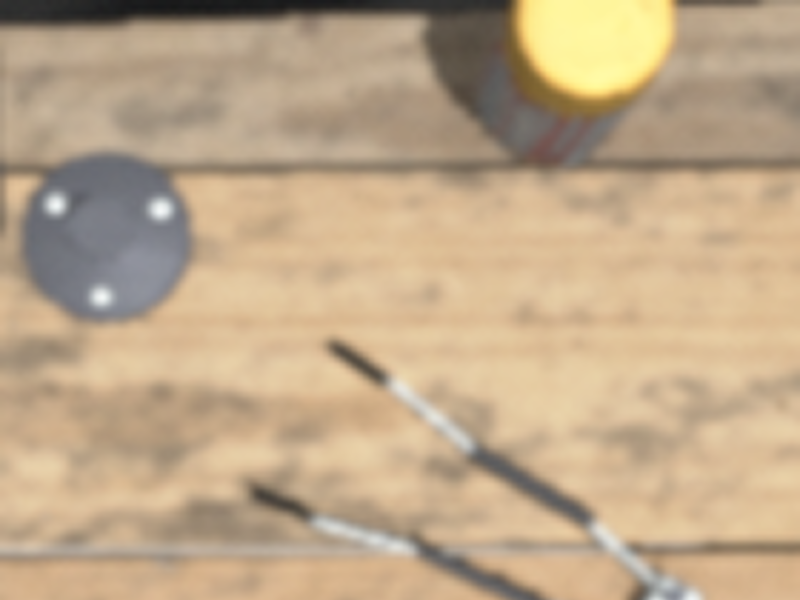

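View pics/c2.png

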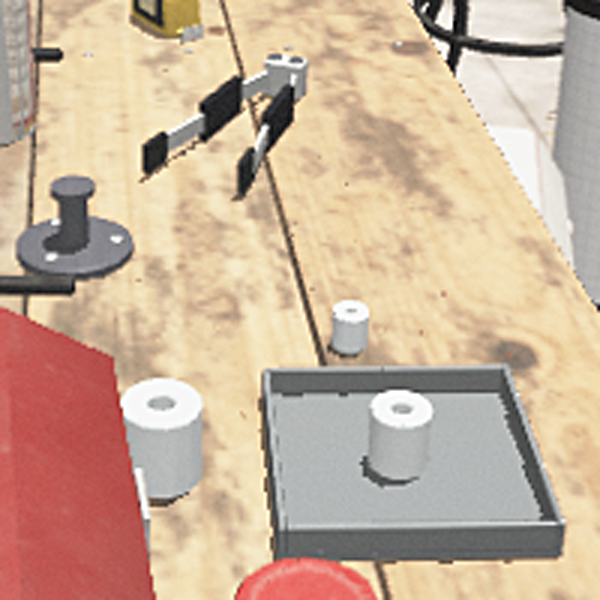

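Crops: the tray cylinder in side crop (400,435) is clearly the middle size, between big (163,440) and small (350,327). The stand foot is centred at about (107,237) in the top crop, and the tongs' pads run (330,343)–(388,382) and (250,488)–(312,517).

```bash
python3 - <<'E'
from h import *
c=cap("top"); s=cap("side"); f=c["frame"]; hsv=cv2.cvtColor(f,cv2.COLOR_BGR2HSV)
def P(uv,z): return ray(c,uv,z).round(4)
for t in(200,220):
    w=np.zeros((480,640),np.uint8); w[272:302,176:206]=(hsv[272:302,176:206,2]>t)
    ct=max(cv2.findContours(w,0,2)[0],key=cv2.contourArea); (x,y),rad=cv2.minEnclosingCircle(ct); print("spacer",t,x,y,2*rad,P((x,y),.04))
# diam predicted for 32mm at z .04
print("32mm px",np.diff(proj(c,[[.43,.29-.016,.04],[.43,.29+.016,.04]]),axis=0))
w=np.zeros((480,640),np.uint8); sl=(slice(200,242),slice(268,310)); w[sl]=(hsv[sl][...,2]<135)&((hsv[sl][...,1]<70)|(hsv[sl][...,0]>100))
ct=max(cv2.findContours(w,0,2)[0],key=cv2.contourArea); (x,y),rad=cv2.minEnclosingCircle(ct); e=cv2.fitEllipse(ct); print("stand",x,y,2*rad,e,P((x,y),.01),P(e[0],.01))
# side: spacer top, stand top ellipse centre (crop px /3 + off)
print("side spacer top",ray(s,(260+401/3,210+409/3),.04)," stand top",ray(s,(260+73/3,210+186/3),.05),"foot",ray(s,(260+75/3,210+247/3),.01))
k=800/140
q=lambda L:[(270+x/k,180+y/k) for x,y in L]
A=P(q([(330,343),(388,382),(475,450),(590,520)]),.03); B=P(q([(250,488),(312,517),(415,545),(545,600)]),.03)
print("A",A,"\nB",B,"\nhead",P((388,288),.032))
m=(hsv[...,2]<90)&(hsv[...,1]<120); w=np.zeros((480,640),np.uint8); w[235:300,305:400]=m[235:300,305:400]
for ct in cv2.findContours(w,0,2)[0]:
    if cv2.contourArea(ct)>4 or len(ct)>5:
        rr=cv2.minAreaRect(ct); print(rr,P(rr[0],.03))
# side-view dark bars
hs=cv2.cvtColor(s["frame"],cv2.COLOR_BGR2HSV); w=np.zeros((480,640),np.uint8); w[225:285,300:362]=(hs[225:285,300:362,2]<70)
for ct in cv2.findContours(w,0,2)[0]:
    if cv2.contourArea(ct)>15:
        M=cv2.moments(ct); uv=(M["m10"]/M["m00"],M["m01"]/M["m00"]); print("side bar",cv2.contourArea(ct),uv,ray(s,uv,.016).round(4))
E
```

```text
spacer 200 190.0 286.5 14.318021774291992 [[0.4313 0.2907 0.04  ]]
spacer 220 190.0 286.5384521484375 13.077141761779785 [[0.4312 0.2907 0.04  ]]
32mm px [[-12.27173931   0.06236976]]
stand 280.0690612792969 216.3176727294922 40.592254638671875 ((283.0579833984375, 217.05801391601562), (28.625951766967773, 33.051780700683594), 138.37484741210938) [[0.6133 0.0597 0.01  ]] [[0.6113 0.0519 0.01  ]]
side spacer top [[0.43219483 0.29125123 0.04      ]]  stand top [[0.60057775 0.04123937 0.05      ]] foot [[0.60076738 0.05207594 0.01      ]]
A [[ 0.5483 -0.0653  0.03  ]
 [ 0.5304 -0.0913  0.03  ]
 [ 0.4992 -0.1303  0.03  ]
 [ 0.4671 -0.1818  0.03  ]] 
B [[ 0.483  -0.0284  0.03  ]
 [ 0.4697 -0.0563  0.03  ]
 [ 0.4567 -0.1027  0.03  ]
 [ 0.4314 -0.161   0.03  ]] 
head [[ 0.4231 -0.2189  0.032 ]]
((318.4654846191406, 267.5862121582031), (7.613508701324463, 1.1141719818115234), 21.801406860351562) [[ 0.4773 -0.0406  0.03  ]]
side bar 34.0 (341.6274509803921, 267.0882352941176) [[ 0.4773 -0.0392  0.016 ]]
side bar 60.5 (311.3829201101928, 260.366391184573) [[ 0.541  -0.0784  0.016 ]]
side bar 99.5 (352.75041876046896, 247.69514237855944) [[ 0.4401 -0.1391  0.016 ]]
side bar 134.0 (333.228855721393, 245.45771144278604) [[ 0.4847 -0.1561  0.016 ]]
```

step_arm --targets "1.5 1 0 0;3 2 0 0;3 2 0 0;3 2 0 0;3 2 0 0;3 2 0 0;3 2 0 0;3 2 0 0;3 2 0 0;3 2 0 0;3.2 2.1 0 0;0 0 0 0" --claw 6.5

```text
time_s: 1.3
tcp_pos: [0.4267, 0.2989, 0.2226]
ee_rot: [[0.954, -0.298, 0.0], [-0.298, -0.954, -0.001], [0.0, 0.001, -1.0]]
wrist_force: [-0.2, 0.4, -0.1]
gripper_width: 0.748
gripper_force: 0.0
```

```bash
python3 - <<'E'
from h import *
c=cap("top"); f=c["frame"]
k=800/140
print("stand foot by crop",ray(c,(270+107/k,180+237/k),.01).round(4))
x=ray(c,(373,184),.225).round(4); print("spray cap",x)
s=cap("side"); print("side can base",ray(s,(257,256),0).round(4),"tape",ray(c,(452,252),.06).round(4))
st=sense(); print(st["tcp_pos"].round(4),st["joints"].round(1),st["ee_rot"].round(4).tolist(),st["time_s"])
E
```

```text
stand foot by crop [[0.5994 0.0369 0.01  ]]
spray cap [[ 0.6613 -0.1655  0.225 ]]
side can base [[ 0.6664 -0.1463  0.    ]] tape [[ 0.5131 -0.3793  0.06  ]]
[0.4249 0.302  0.2226] [ 53.2  11.9 -14.   -0.  -64.1  19.6] [[0.9554, -0.2954, -0.0], [-0.2954, -0.9554, 0.0002], [-0.0001, -0.0002, -1.0]] 1.4
```

step_arm --targets "1 0.9 1 0;0 0 3 0;0 0 3 0;0 0 3 0;0 0 2 0;0 0 0 0;0 0 0 0;0 0 0 0"

```text
time_s: 2.07
tcp_pos: [0.4317, 0.2932, 0.104]
ee_rot: [[0.957, -0.291, 0.002], [-0.291, -0.957, 0.002], [0.002, -0.002, -1.0]]
wrist_force: [-0.1, -0.2, 0.2]
gripper_width: 0.749
gripper_force: 0.0
```

```bash
python3 - <<'E'
from h import *
c=cap("top"); s=cap("side"); st=sense(); print(st["tcp_pos"].round(4))
cv2.imwrite("pics/c4.png",np.hstack([cv2.resize(c["frame"][200:350,130:280],(400,400)),cv2.resize(s["frame"][220:420,290:490],(400,400))]))
E
```

```text
[0.4318 0.2931 0.1044]
```

View pics/c4.png

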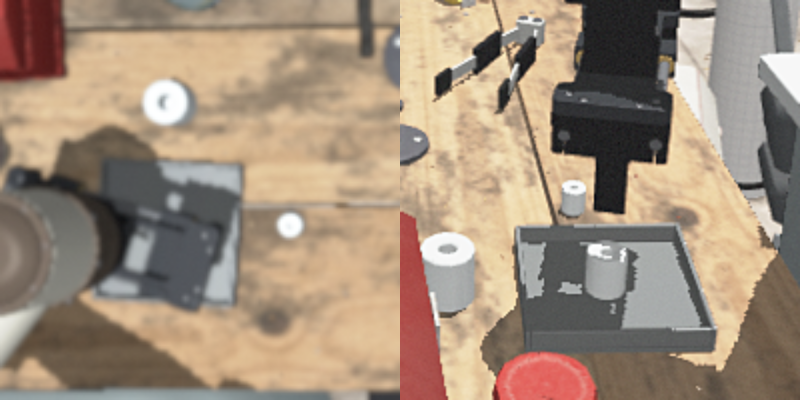

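The finger hangs over the spacer (side half, finger at 612,210; spacer at 607,270), so I go down and grip.

step_arm --targets "0 0.2 2 0;0 0 2 0;0 0 2 0;0 0 1.8 0;0 0 1 0;0 0 0 0;0 0 0 0"

```text
time_s: 2.75
tcp_pos: [0.431, 0.2903, 0.0153]
ee_rot: [[0.956, -0.292, 0.001], [-0.292, -0.956, 0.001], [0.001, -0.001, -1.0]]
wrist_force: [-1.0, 0.3, 1.8]
gripper_width: 0.742
gripper_force: 0.0
```

step_arm --targets "0 0 0 0;0 0 0 0;0 0 0 0;0 0 0 0;0 0 0 0;0 0 0 0;0 0 0 0;0 0 0 0" --claw 2.8

```text
time_s: 3.42
tcp_pos: [0.4304, 0.2896, 0.0147]
ee_rot: [[0.956, -0.292, -0.0], [-0.292, -0.956, -0.0], [-0.0, 0.0, -1.0]]
wrist_force: [0.4, -1.3, 2.1]
gripper_width: 0.36
gripper_force: 30.0
```

step_arm --targets "0 0 -2 0;0 0 -4 0;0 0 -4 0;0 0 -4 0;1 1 -1 0;2.5 2 0 0;3 2.4 0 0;3 2.4 0 0;3 2.4 0 0;3 2.4 0 0;3 2.4 0 0"

```text
time_s: 4.33
tcp_pos: [0.5642, 0.0906, 0.1643]
ee_rot: [[0.956, -0.292, -0.0], [-0.292, -0.956, 0.0], [-0.0, -0.0, -1.0]]
wrist_force: [0.4, 1.5, -1.0]
gripper_width: 0.361
gripper_force: 30.0
```

```bash
python3 - <<'E'
from h import *
st=sense(); print(st["tcp_pos"].round(4),st["gripper_force"])
c=cap("top"); s=cap("side")
f=cv2.imread("pics/top0.png"); g=cv2.imread("pics/side0.png")
b=f.astype(int); m=((b[...,0]>b[...,2]-2)&(b.sum(2)<420)).astype(np.uint8)
w=np.zeros((480,640),np.uint8); w[200:243,266:312]=m[200:243,266:312]
w=cv2.morphologyEx(w,cv2.MORPH_CLOSE,np.ones((3,3)))
ct=max(cv2.findContours(w,0,2)[0],key=cv2.contourArea); e=cv2.fitEllipse(cv2.convexHull(ct)); print("foot",e,ray(c,e[0],.01).round(4))
b=g.astype(int); m=((b[...,0]>b[...,2]-5)&(b.sum(2)<330)).astype(np.uint8)
for v in range(264,304): 
    u=np.where(m[v,255:312])[0]
    if len(u): print(v,u.min()+255,u.max()+255,len(u),end=" | ")
E
```

```text
[0.5642 0.0906 0.1643] 30.001940075308084
foot ((288.1412048339844, 220.89300537109375), (27.629255294799805, 27.923892974853516), 14.991612434387207) [[0.601  0.0385 0.01  ]]
264 308 311 4 | 265 308 311 4 | 266 308 310 3 | 273 277 290 2 | 274 278 290 5 | 275 278 289 12 | 276 279 288 10 | 277 280 288 9 | 278 280 288 9 | 279 280 288 9 | 280 280 288 9 | 281 280 288 9 | 282 280 288 9 | 283 280 289 10 | 284 280 289 10 | 285 279 289 11 | 286 279 289 11 | 287 279 289 11 | 288 277 289 13 | 289 275 289 15 | 290 274 289 16 | 291 274 288 15 | 292 274 288 15 | 293 275 303 13 | 294 266 303 7 | 295 266 302 2 | 296 267 302 4 | 297 267 300 3 | 298 268 299 6 | 299 269 298 8 | 300 271 296 12 | 301 272 294 23 | 302 255 289 20 | 303 255 284 11 |
```

step_arm --targets "2 1.6 0 0;2 1.6 0 0;1 0.7 0 0;0 0 0 0;0 0 0 0;0 0 0 0;0 0 0 0"

```text
time_s: 5.02
tcp_pos: [0.5994, 0.0413, 0.1646]
ee_rot: [[0.957, -0.291, -0.0], [-0.291, -0.957, 0.0], [-0.0, -0.0, -1.0]]
wrist_force: [-0.6, -0.3, -0.5]
gripper_width: 0.358
gripper_force: 30.0
```

```bash
python3 - <<'E'
from h import *
st=sense(); p=st["tcp_pos"]; R=st["ee_rot"]; print(p.round(4), "tool shift to stand cm",(R.T@(np.array([.6005,.039,.0607])-p)*100).round(2))
s=cap("side"); print(ray(s,[(284.3,281),(283.5,301.5),(284.3,271.5)],.03).round(4),ray(s,[(283.5,301.5)],.01).round(4))
E
```

```text
[0.5994 0.0413 0.1646] tool shift to stand cm [ 0.17  0.19 10.39]
[[ 6.014e-01  4.150e-02  3.000e-02]
 [ 6.032e-01  1.224e-01  3.000e-02]
 [ 6.012e-01 -6.000e-04  3.000e-02]] [[0.6038 0.088  0.01  ]]
```

step_arm --targets "0.2 0.1 1.5 0;0 0 2.5 0;0 0 2.5 0;0 0 1.5 0;0 0 1 0;0 0 0.3 0;0 0 0 0;0 0 0 0"

```text
time_s: 5.73
tcp_pos: [0.6024, 0.0392, 0.0726]
ee_rot: [[0.957, -0.292, 0.002], [-0.292, -0.957, 0.0], [0.002, -0.001, -1.0]]
wrist_force: [-0.3, -0.9, -0.9]
gripper_width: 0.357
gripper_force: 30.0
```

```bash
python3 - <<'E'
from h import *
s=cap("side"); c=cap("top"); print(sense()["tcp_pos"].round(4))
cv2.imwrite("pics/c5.png",np.hstack([cv2.resize(s["frame"][220:320,235:335],(400,400)),cv2.resize(c["frame"][170:270,240:340],(400,400))]))
E
```

```text
[0.6025 0.0391 0.073 ]
```

View pics/c5.png

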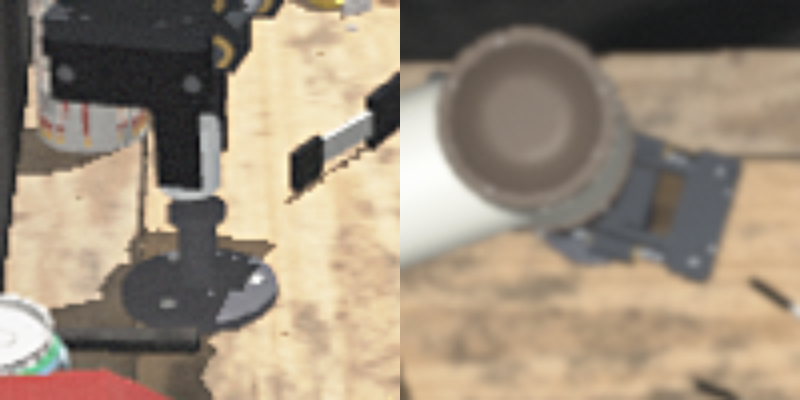

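Side crop: the spacer spans columns 155–219 and the stand top 168–227, so it must go about 4 mm toward −x before lowering.

step_arm --targets "-0.4 0.1 0 0;0 0 0.5 0;0 0 0.4 0;0 0 0.3 0;0 0 0 0;0 0 0 0;0 0 0 0"

```text
time_s: 6.42
tcp_pos: [0.5973, 0.0389, 0.0607]
ee_rot: [[0.956, -0.292, -0.0], [-0.292, -0.956, -0.0], [-0.0, 0.001, -1.0]]
wrist_force: [-3.0, 1.2, 7.0]
gripper_width: 0.358
gripper_force: 30.0
```

step_arm --targets "0 0 0 0;0 0 0 0;0 0 0 0;0 0 0 0;0 0 0 0;0 0 -1 0;0 0 -2 0;0 0 -3 0;0 0 -3 0;0 0 -3 0;0 0 0 0" --claw 6

```text
time_s: 7.33
tcp_pos: [0.6016, 0.0394, 0.1877]
ee_rot: [[0.957, -0.291, 0.014], [-0.291, -0.957, 0.002], [0.013, -0.006, -1.0]]
wrist_force: [0.8, 0.8, 0.4]
gripper_width: 0.683
gripper_force: 0.0
```

```bash
python3 - <<'E'
from h import *
s=cap("side"); print(sense()["tcp_pos"].round(4))
cv2.imwrite("pics/c6.png",cv2.resize(s["frame"][220:320,235:335],(400,400)))
E
```

```text
[0.5999 0.0394 0.1845]
```

View pics/c6.png

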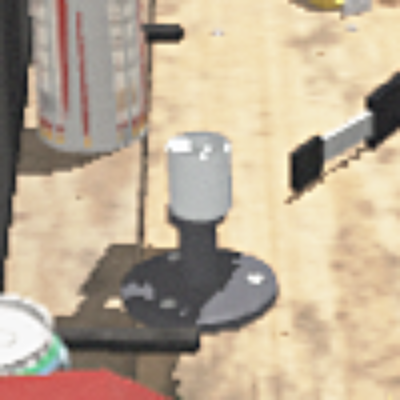

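The spacer stands upright and centred on the stand (columns 165–234 over stem 180–217). Next the tongs.

step_arm --targets "-1 2 0 0;-1.4 3.7 0 0;-1.4 3.7 0 0;-1.4 3.7 0 0;-1.4 3.7 0 0;-1.3 3.2 0 0;0 1.4 0 0;0 0 0 7;0 0 0 7;0 0 0 7;0 0 0 7" --claw 8.2

```text
time_s: 8.3
tcp_pos: [0.4586, -0.1428, 0.1791]
ee_rot: [[0.702, -0.712, -0.001], [-0.712, -0.702, 0.0], [-0.001, 0.001, -1.0]]
wrist_force: [-0.1, 0.1, -0.5]
gripper_width: 0.943
gripper_force: 0.0
```

step_arm --targets "0 0 0 7;0 0 0 7;0 0 0 7;0 0 0 7;0 0 0 7;0 0 0 7;0 0 0 7;0 0 0 7;0 0 0 7;0 0 0 7;0 0 0 4;0 0 0 0"

```text
time_s: 9.3
tcp_pos: [0.4587, -0.1426, 0.179]
ee_rot: [[-0.486, -0.874, -0.001], [-0.874, 0.486, 0.0], [0.001, 0.001, -1.0]]
wrist_force: [-0.0, 0.3, -0.1]
gripper_width: 0.938
gripper_force: 0.0
```

```bash
python3 - <<'E'
from h import *
st=sense(); p=st["tcp_pos"]; R=st["ee_rot"]; y=R[:,1]
print(p.round(4),"y az",np.degrees(np.arctan2(y[1],y[0])),"shift cm",(R.T@(np.array([.4624,-.1431,.1])-p)*100).round(2),st["joints"].round(1),st["gripper_width"])
E
```

```text
[ 0.4587 -0.1426  0.179 ] y az 150.9160027268178 shift cm [-0.14 -0.36  7.9 ] [  2.2  10.3 -22.9  -0.  -56.9 -31.2] 0.9381568763942952
```

step_arm --targets "-0.1 -0.4 2 0;0 0 3 0;0 0 3 0;0 0 2 0;0 0 0.5 0;0 0 0 0;0 0 0 0;0 0 0 0"

```text
time_s: 9.97
tcp_pos: [0.4646, -0.1437, 0.076]
ee_rot: [[-0.484, -0.875, 0.003], [-0.875, 0.484, -0.0], [-0.001, -0.003, -1.0]]
wrist_force: [-0.4, -0.1, 0.8]
gripper_width: 0.94
gripper_force: 0.0
```

```bash
python3 - <<'E'
from h import *
s=cap("side");c=cap("top"); st=sense();print(st["tcp_pos"].round(4))
cv2.imwrite("pics/c7.png",np.hstack([cv2.resize(s["frame"][190:310,280:400],(400,400)),cv2.resize(c["frame"][200:320,290:410],(400,400))]))
# spacer on stand now
h=cv2.cvtColor(c["frame"],cv2.COLOR_BGR2HSV); w=np.zeros((480,640),np.uint8); w[205:240,270:306]=(h[205:240,270:306,2]>190)
for ct in cv2.findContours(w,0,2)[0]:
    if cv2.contourArea(ct)>40: (x,y),rd=cv2.minEnclosingCircle(ct); print("spacer",x,y,2*rd,ray(c,(x,y),.086).round(4))
E
```

```text
[ 0.4644 -0.1437  0.076 ]
spacer 285.4607849121094 219.10784912109375 13.666889190673828 [[0.5984 0.0399 0.086 ]]
spacer 287.5 225.0 44.82206726074219 [[0.5836 0.0349 0.086 ]]
```

View pics/c7.png

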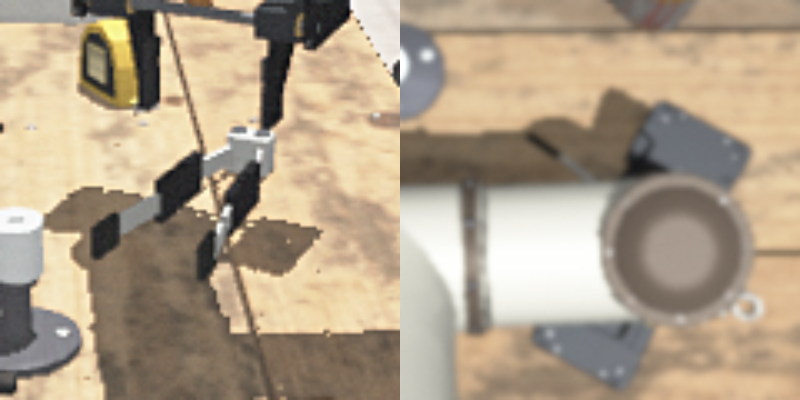

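Side half: the two fingers (150,100) and (270,120) straddle the grips (180,185) and (240,195), and the measured grips lie ±24 mm symmetric about the tool. I'll lower onto them.

step_arm --targets "0 0 2 0;0 0 2 0;0 0 1.5 0;0 0 0.8 0;0 0 0 0;0 0 0 0;0 0 0.4 0;0 0 0.3 0;0 0 0 0;0 0 0 0"

```text
time_s: 10.9
tcp_pos: [0.4635, -0.1436, 0.0048]
ee_rot: [[-0.485, -0.875, 0.0], [-0.875, 0.485, -0.0], [-0.0, -0.0, -1.0]]
wrist_force: [-0.6, -0.5, 0.3]
gripper_width: 0.939
gripper_force: 0.0
```

step_arm --targets "0 0 0 0;0 0 0 0;0 0 0 0;0 0 0 0;0 0 0 0;0 0 0 0;0 0 0 0;0 0 0 0" --claw 4.9

```text
time_s: 11.57
tcp_pos: [0.4635, -0.1436, 0.0046]
ee_rot: [[-0.485, -0.875, 0.0], [-0.875, 0.485, -0.0], [-0.0, -0.0, -1.0]]
wrist_force: [-0.6, 0.2, 0.8]
gripper_width: 0.574
gripper_force: 7.7
```

step_arm --targets "0 0 -0.5 0;0 0 -0.5 0;0 0 -0.5 0;0 0 -0.5 0;0 0 -0.5 0;0 0 -0.5 0;0 0 0 0;0 0 0 0;0 0 0 0"

```text
time_s: 12.32
tcp_pos: [0.4632, -0.1436, 0.0345]
ee_rot: [[-0.485, -0.875, -0.0], [-0.875, 0.485, 0.0], [0.0, 0.0, -1.0]]
wrist_force: [-0.3, -0.7, -2.2]
gripper_width: 0.565
gripper_force: 7.3
```

```bash
python3 - <<'E'
from h import *
s=cap("side"); st=sense();print(st["tcp_pos"].round(4),st["wrist_force"].round(2),st["moment"].round(3),st["gripper_width"]*87,st["gripper_force"])
cv2.imwrite("pics/c8.png",cv2.resize(s["frame"][200:300,290:390],(400,400)))
E
```

```text
[ 0.4631 -0.1436  0.0344] [ 0.16 -0.56 -1.9 ] [ 0.068 -0.068  0.022] 48.98944336128351 7.315577692352235
```

View pics/c8.png

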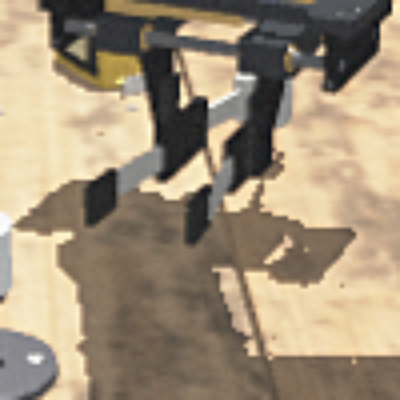

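The tongs are lifted level in the gripper. Pads are at crop (100,200) and (200,215); I'll measure the mouth offset from them.

```bash
python3 - <<'E'
from h import *
s=cap("side"); st=sense(); p=st["tcp_pos"]; R=st["ee_rot"]
g=s["frame"]; w=np.zeros((480,640),np.uint8); w[238:264,305:346]=(g[238:264,305:346].max(2)<45)
cs=[ct for ct in cv2.findContours(w,0,2)[0] if cv2.contourArea(ct)>20]; q=[]
for ct in cs:
    M=cv2.moments(ct); q.append((M["m10"]/M["m00"],M["m01"]/M["m00"])); print(q[-1],cv2.contourArea(ct),cv2.boundingRect(ct))
W=ray(s,q,.046); print(W.round(4),np.linalg.norm(W[0]-W[-1])); m=(W[0]+W[-1])/2
o=R.T@(m-p); print("mouth offset in tool",o.round(4), "pads in tool",((W-p)@R).round(4))
W2=ray(s,[(315,250),(340,253.75)],.046); print("hand",((W2-p)@R).round(4))
E
```

```text
(339.374358974359, 253.3846153846154) 32.5 (337, 247, 6, 14)
(315.03666666666663, 248.75) 50.0 (312, 243, 7, 13)
[[ 0.4818 -0.0456  0.046 ]
 [ 0.5327 -0.0744  0.046 ]] 0.058435970161295675
mouth offset in tool [-0.0946  0.002  -0.0117] pads in tool [[-0.0949  0.0312 -0.0117]
 [-0.0944 -0.0273 -0.0118]]
hand [[-0.1004 -0.0245 -0.0118]
 [-0.0961  0.0331 -0.0117]]
```

step_arm --targets "0 0 -0.7 0;0 0 -1.5 0;0 0 -1.5 0;0 0 -1.5 0;0 0 -1.5 0;0 0 -1.3 0;0 0 -0.7 0;0 0 -0.3 0;0 0 0 3;0 0 0 4;0 0 0 5;0 0 0 5"

```text
time_s: 13.42
tcp_pos: [0.4627, -0.1436, 0.1238]
ee_rot: [[-0.723, -0.691, -0.002], [-0.691, 0.723, 0.0], [0.001, 0.001, -1.0]]
wrist_force: [0.4, -0.5, -1.3]
gripper_width: 0.565
gripper_force: 7.3
```

step_arm --targets "0 0 0 5;0 0 0 4;0 0 0 3;0 0 0 1;0 0 0 0;0 0 0 0"

```text
time_s: 13.92
tcp_pos: [0.4631, -0.1437, 0.1242]
ee_rot: [[-0.857, -0.516, -0.001], [-0.516, 0.857, 0.0], [0.001, 0.0, -1.0]]
wrist_force: [0.0, -0.2, -0.9]
gripper_width: 0.563
gripper_force: 7.3
```

```bash
cat > go.py <<'E'
from h import *
st=sense(); p=st["tcp_pos"]; R=st["ee_rot"]; S=np.array([.5984,.0399,0])
t=S-R@np.array([-.095,.002,0]); t[2]=.0586
print(p.round(4),st["gripper_width"]*87,st["gripper_force"],"target",t.round(4),"shift cm",(R.T@(t-p)*100).round(2))
E
python3 go.py
```

```text
[ 0.4631 -0.1437  0.1242] 48.964031468944825 7.315966038586339 target [ 0.518  -0.0108  0.0586] shift cm [-11.57   8.54   6.56]
```

step_arm --targets "-0.5 0.4 0 0;-1 0.7 0 0;-1.6 1.2 0 0;-1.8 1.3 0 0;-1.8 1.3 0 0;-1.8 1.3 0 0;-1.5 1.1 0 0;-1 0.8 0 0;-0.5 0.4 0 0;0 0 0 0;0 0 0 0;0 0 0 0"

```text
time_s: 14.92
tcp_pos: [0.5176, -0.0121, 0.1244]
ee_rot: [[-0.858, -0.514, -0.001], [-0.514, 0.858, -0.0], [0.001, 0.0, -1.0]]
wrist_force: [-0.2, 0.7, -2.3]
gripper_width: 0.565
gripper_force: 7.3
```

```bash
cat >> go.py <<'E'
import sys
s=cap("side"); c=cap("top")
cv2.imwrite("pics/%s.png"%sys.argv[1],np.hstack([cv2.resize(s["frame"][200:300,250:350],(400,400)),cv2.resize(c["frame"][170:270,260:360],(400,400))]))
E
python3 go.py c9
```

```text
[ 0.5176 -0.0121  0.1244] 49.15148503368904 7.315779306809418 target [ 0.518  -0.0107  0.0586] shift cm [-0.11  0.1   6.58]
```

View pics/c9.png

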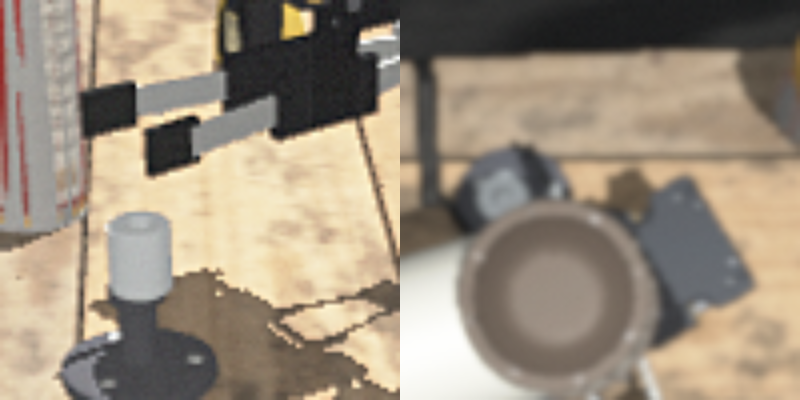

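Side half: the open jaws (pads at 107,110 and 172,145) hang above the spacer (140,225). I check the offset numerically.

```bash
python3 - <<'E'
from h import *
s=cap("side"); st=sense(); p=st["tcp_pos"]; R=st["ee_rot"]
W=ray(s,[(250+107/4,200+110/4),(250+172/4,200+145/4)],.1358); print(W.round(4),W.mean(0).round(4),((W-p)@R).round(4))
print("spacer top",ray(s,(250+140/4,200+224/4),.086).round(4))
E
```

```text
[[0.6122 0.017  0.1358]
 [0.5813 0.064  0.1358]] [0.5967 0.0405 0.1358] [[-0.096  -0.0234 -0.0112]
 [-0.0937  0.0329 -0.0112]]
spacer top [[0.598  0.0435 0.086 ]]
```

step_arm --targets "-0.1 0 0.5 0;0 0 1 0;0 0 1 0;0 0 1 0;0 0 1 0;0 0 0.8 0;0 0 0.7 0;0 0 0.4 0;0 0 0.2 0;0 0 0 0;0 0 0 0;0 0 0 0"

```text
time_s: 16.07
tcp_pos: [0.5194, -0.0109, 0.059]
ee_rot: [[-0.857, -0.515, 0.001], [-0.515, 0.857, 0.0], [-0.001, -0.0, -1.0]]
wrist_force: [-0.2, -0.2, -1.2]
gripper_width: 0.568
gripper_force: 7.3
```

```bash
python3 - <<'E'
from h import *
s=cap("side"); st=sense(); p=st["tcp_pos"]; R=st["ee_rot"]; print(p.round(4),st["wrist_force"].round(2))
g=s["frame"][235:300,260:325]; w=(g.max(2)<48).astype(np.uint8); b=(g.min(2)>120).astype(np.uint8)
for nm,k in(("dark",w),("light",b)):
  for ct in cv2.findContours(k,0,2)[0]:
    if cv2.contourArea(ct)>15:
        x=cv2.boundingRect(ct); M=cv2.moments(ct); print(nm,cv2.contourArea(ct),(x[0]+260,x[1]+235,x[2],x[3]))
T=lambda a,z:p+R@np.array([a[0],a[1],0])+np.array([0,0,z-p[2]])
print("expected pads",proj(s,[T((-.095,-.0285),.07),T((-.095,.0285+.002),.07)]).round(1),"spacer",proj(s,[[.598,.041,.068]]).round(1))
E
```

```text
[ 0.5194 -0.0109  0.0591] [-0.31 -0.05 -0.92]
dark 90.0 (287, 261, 12, 14)
dark 34.0 (271, 252, 8, 12)
dark 323.5 (306, 235, 19, 30)
light 2039.0 (260, 235, 65, 65)
expected pads [[276.5 257.2]
 [292.  267.8]] spacer [[285.3 263.7]]
```

Pads are where expected, with the spacer between them. I close gradually.

step_arm --targets "0 0 0 0;0 0 0 0;0 0 0 0" --claw 4.4

```text
time_s: 16.37
tcp_pos: [0.5191, -0.011, 0.0588]
ee_rot: [[-0.857, -0.515, 0.0], [-0.515, 0.857, 0.0], [-0.0, -0.0, -1.0]]
wrist_force: [0.1, -0.6, -0.9]
gripper_width: 0.515
gripper_force: 8.4
```

step_arm --targets "0 0 0 0;0 0 0 0;0 0 0 0" --claw 4.1

```text
time_s: 16.62
tcp_pos: [0.519, -0.0111, 0.0586]
ee_rot: [[-0.857, -0.515, 0.0], [-0.515, 0.857, 0.0], [-0.0, 0.0, -1.0]]
wrist_force: [-0.4, 0.1, -1.1]
gripper_width: 0.476
gripper_force: 8.8
```

step_arm --targets "0 0 0 0;0 0 0 0;0 0 0 0;0 0 0 0;0 0 0 0;0 0 0 0" --claw 3

```text
time_s: 17.12
tcp_pos: [0.519, -0.0111, 0.0586]
ee_rot: [[-0.857, -0.515, 0.0], [-0.515, 0.857, 0.0], [-0.0, -0.0, -1.0]]
wrist_force: [-0.7, -0.1, -0.9]
gripper_width: 0.457
gripper_force: 30.0
```

Grips stopped at 39.8 mm, so the jaws are shut on the spacer. Lifting.

step_arm --targets "0 0 -0.3 0;0 0 -0.5 0;0 0 -0.8 0;0 0 -1 0;0 0 -1 0;0 0 -1 0;0 0 -1 0;0 0 -1 0;0 0 -1 0;0 0 -0.8 0;0 0 -0.6 0;0 0 -0.4 0"

```text
time_s: 18.12
tcp_pos: [0.5192, -0.011, 0.1535]
ee_rot: [[-0.857, -0.515, 0.001], [-0.515, 0.857, 0.0], [-0.001, -0.0, -1.0]]
wrist_force: [-0.8, -0.4, -1.6]
gripper_width: 0.455
gripper_force: 30.0
```

step_arm --targets "0 0 0 0;0 0 0 0;0 0 0 0;0 0 0 0;0 0 0 0;0 0 0 0;0 0 0 0;0 0 0 0;0 0 0 0;0 0 0 0;0 0 0 0;0 0 0 0"

```text
time_s: 19.12
tcp_pos: [0.519, -0.0111, 0.1526]
ee_rot: [[-0.857, -0.515, 0.0], [-0.515, 0.857, 0.0], [-0.0, 0.0, -1.0]]
wrist_force: [0.0, -0.4, -1.9]
gripper_width: 0.452
gripper_force: 30.0
```

```bash
python3 - <<'E'
from h import *
s=cap("side"); st=sense(); p=st["tcp_pos"]; R=st["ee_rot"]; print(p.round(4),st["wrist_force"].round(2),st["gripper_width"]*87,st["gripper_force"],st["time_s"],abs(st["joint_velocities"]).max())
u0,v0=260,180
g=s["frame"][v0:300,u0:325]; h=cv2.cvtColor(g,cv2.COLOR_BGR2HSV); b=((h[...,1]<25)&(h[...,2]>90)).astype(np.uint8)
for ct in cv2.findContours(b,0,2)[0]:
    if cv2.contourArea(ct)>30: x=cv2.boundingRect(ct); print("light",cv2.contourArea(ct),(x[0]+u0,x[1]+v0,x[2],x[3]),cv2.minAreaRect(ct)[2])
dk=(g.max(2)<48).astype(np.uint8)
for ct in cv2.findContours(dk,0,2)[0]:
    if cv2.contourArea(ct)>15: x=cv2.boundingRect(ct); print("dark",(x[0]+u0,x[1]+v0,x[2],x[3]),cv2.minAreaRect(ct)[2])
m=p+R@np.array([-.095,.001,0]); 
print("expected spacer top/bottom",proj(s,[[m[0],m[1],p[2]+.0274],[m[0],m[1],p[2]-.0086]]).round(1),"on stand",proj(s,[[.598,.04,.086],[.598,.04,.05]]).round(1))
for v in range(205,285,4): print(v,' '.join('%3d'%a for a in s["frame"][v,266:306:2].mean(1)))
E
```

```text
[ 0.519  -0.011   0.1526] [-0.81 -0.07 -2.4 ] 39.85105390413796 29.999609738588333 19.1667 0.11201247563058063
light 44.0 (266, 283, 14, 10) 54.462318420410156
light 453.0 (274, 206, 43, 25) 85.42607879638672
light 380.0 (260, 192, 10, 66) 0.0
light 614.0 (268, 180, 43, 17) 90.0
dark (283, 214, 13, 15) 75.96376037597656
dark (306, 180, 19, 40) 90.0
expected spacer top/bottom [[282.2 209.8]
 [282.9 227.5]] on stand [[285.  255.2]
 [285.6 271.7]]
205 162 147 202 205 115 173 168 193 210 210 206 193 192 188 189 194 192 191 212 122
209 173 153 197 179 167 251 255 162 178 173 166 164 143 146 140 144 149 148 146 144
213 135 154 213  25  70 240 254 255 255 171 184 182 171 152 123 148 145 145 133 135
217 183 157 169  40  46 174 179 193  72  51  35  39  40  35 156 151 143 141 143 142
221 174 167 166  43  21 175 182 192  65  43  44  40  46  38 146 143 139 141 153 179
225 142 167 150 124 211 173 180 193  75  40  45  45  32  31  50 131 218 216 225 220
229 163 155 155  29  15 162 182 180 167 122 198 186 199 218 219 218 216 212 222 216
233 157 174 131  90 206 211 218 213 218 217 209 210 210 212 216
[... 328 characters left out ...]
 214 220 224 214 203 211 217
253 133 136 182 177 201 216 218 216 220 219 210 214 212 220 222 220 205 189 194 217
257 187 188 136 190 178 204 211 210 215 219 210 216 210 216 216 218 217 215 214 221
261 179 196 129 189 202 210 211 213 213 213 213 213 208 219 213 197 209 212 207 221
265 185 203 115 197 214 212 212 216 222 218 217 219 209 221 219 217 218 220 211 222
269 209 221  87 209 211 218 167  78  53  59  54  41 201 216  90  99 104  99 106 211
273 206 222  61 219 216 183  64  71  76  73  69  68  64 108 113 114 116 109 134  95
277 208 206  79 105 111 107 108  72  78  82  76  63 114 117 116 116 116 115 109 109
281 206 197 119 224 234 143 223  78  79  78  78  69 104 109 119 119 120 113 110 112
```

The spacer is between the pads (rows 207–230, columns 275–290), upright and still, with its underside about 144 mm up and the stand top bare.

```bash
python3 -c "
from station import r
print(r.finish_job())"
```

```text
the job is handed in; nothing more can be done
None
```

I handed the job in at about 19 s of the 61 s allowed, with the tongs holding the spacer upright and still and its underside about 144 mm above the bench. The hand-in call gave no verdict. I steered clear of both cans and the tape measure but did not measure them again at the end.

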